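# Mount and latch the ledge on the gluing stand

## Robot

A 7-joint arm with a two-finger parallel gripper is mounted at the origin on the work surface; the furniture and walls round the work are solid. World frame = base frame: x ahead of the robot, y to its left, z up, the work surface at z = 0. Lengths are in m, angles in rad, forces in N, time in s.
With the tool pointing down it reaches from about 0.425 to 1.025 m from the base axis. Payload 3.6 kg.
Tool frame: the origin (TCP) lies between the finger pads; the fingertips stand ahead of it and the grasp point (between the pads) lies 6 mm ahead of it (ctrl.finger_overhang is the z of the fingertips in the tool frame, in m); z points along the fingers, y is the line along which they close (so a half turn about z gives the same grasp; the last joint's range is limited). The gripper opens to 85 mm and grips with 20 to 120 N. Pads are 22 mm wide; open, the fingers measure 114 mm over their backs; the gripper's body (76 mm by 85 mm) begins 54 mm behind the grasp point. The pads swing forward as they close: fully open they stand 13 mm farther back than shut.
Start: joints at [1.121, 0.591, 0.048, 1.609, -0.033, 0.943, -0.034], TCP at [0.253, -0.68, 0.223] pointing down, gripper open.
Joint ranges: [-2.69, 2.69], [-0.47, 2.24], [-1.27, 1.36], [0.19, 2.51], [-1.53, 4.68], [0.08, 2.07], [-3.09, 3.09]. Speed limits (rad/s): [2.57, 2.57, 3.14, 3.14, 3.14, 3.14, 3.14].

## Interface

Orientations are given as a unit quaternion [w, x, y, z].
In Python, from station import monitor, viewer, ticket, finder, ctrl gives the robot as it stands.
- The arm moves only by the tool play_rows, never from a script. Its argument "moves" is a list of rows, each a list of 7 numbers: the shift along the tool's x, y, z in cm, then the turn, a rotation vector about the tool's x, y, z in rad, then the gripper command: -1 is fully open, 1 is shut, values between are in proportion. A call has 1 to 5 rows; each row is the pose to reach, as a shift and turn from the pose commanded when the call began, along the tool's axes at that moment; what a row does not reach only later rows make up. A row lasts 1/12 s, in which the tool goes at most 41.7 mm and 7.16 degrees, less where a joint would pass 70% of its speed; a pose out of reach is approached as far as the arm can. A call with a gripper value outside its range is refused whole. The fingers move at their own pace and stop on an object; the grip force is fixed at half the most. Time passes only in rows, so rows that repeat a pose let the fingers close. It gives the time, the measured TCP pose, the force, the opening and the grip force at its end, in the units of the state.
- monitor.observe(): the state, without advancing time (a new reading comes with each control period).
- viewer.camera(name): name is "side" or "top"; returns (picture, depth): 384x512x3 uint8, red, green, blue; 384x512 float32, m along the optical axis (not along the pixel's ray), 0 where there is no reading.
- viewer.camera_info(name): a dict with "vfov" (degrees; the focal length in pixels is half the picture's height over the tangent of half this angle, whatever the lens; pixels are square), "cx", "cy" (the principal point, pixels), "dist_coeffs" ([k1, k2, p1, p2, k3] as OpenCV has them; the pictures are not rectified), "T" (4x4, takes a point from camera to world coordinates). Camera axes: x right, y down, z forward; pixel columns grow to the right and rows downward; lengths in m; the calibration is good to about 2 mm. A picture is of the moment at which its call begins. camera_info takes no time and is no camera call.
- ticket.hand_in(): hands the job in; it is judged then, once.
Trained networks look in the newest picture that a camera, given by its name, has taken for a name from the list of things; names that differ only in an ending like _2 or _b are one class to them, and where a whole thing is asked for, a point or a joint stands for the part that bears it (a point fixed in the world has none). Each returns a list of dicts, best first, with "confidence" (0 to 1); they miss things now and then, are a little off and sometimes report something else, mostly with a low value. They report only what shows in the picture. A call takes as long as a camera call.
- finder.silhouettes(camera, target): "pixels" (384x512 bool, what is visible of it).
- finder.place_of(camera, target): "location" ([x, y, z] in m, in world coordinates, good to about 4 mm: a listed point, or the origin of a listed thing).
The state is a dict: "time_s": time; "joints": joint angles; "joint_velocities": joint speeds; "effort": joint torques, N m; "position": TCP position; "tool_rot": TCP orientation; "ft_force": force on the tool from outside, world axes, zero at the start; "ft_torque": the same for the moment, N m; "width": opening from 0.0 (shut) to 1.0 (fully open); "grasp_force": force on a finger pad.
Only numpy, scipy, OpenCV 4.12 (cv2) and the standard library are available. Lean on these libraries where they do the work, as an engineer would, in place of code of your own. Each camera call takes 0.05 s, during which the arm holds its last target. There are 200 camera calls.

## Task

Fit the aluminium ledge bracket to the sloped gluing stand: first pull the black latch knob straight out to its detent, then set the bracket's two keyholes over the two screw heads and slide it along, its tongue under the latch housing, until it is fully home. Then push the knob all the way back in so that its pin locks the bracket, let go, and leave the lids and the tape rolls where they are.

Things in the scene. Friction and masses are not known exactly. Their poses are not given: they have to be found in the camera images.
- stand: Fixed wooden stand, 277 mm wide, about 125 mm deep, that carries the sloped board. Origin on the table straight under the origin of the board frame; x towards its high edge (about to the robot's right), y along it towards the latch (about away from the robot), z up.
- board: Fixed sloped board of the stand, 140 x 277 mm, tilted 30 deg; its low edge faces the robot's left. Origin on its top face midway between the two screws, 50 mm over the table; x up the slope, y along the board to the latch, z square out of the face. Face spans x -45..95, y -112..165 mm. The bracket is home when its frame coincides with this one; it is set on at board x 0, y -34 mm, then slid 34 mm along +y.
- screw_far (a point): Centre of the top of the farther screw's (nearer the latch) head, board x 0, y 45, z 13 mm (axes as the board). Its twin is at y -45 mm. Each: shank 6 mm thick, 9 mm long, square to the face, then a round head 16 mm across, 4 mm thick.
- housing (a point): Where the latch pin's axis leaves the top of the grey latch housing: board x 0, y 114, z 35 mm (axes as the board). Housing spans board x -20..20, y 106..160 mm; its nose, y 106..134 mm, leaves an 11 mm gap over the face for the bracket's tongue. The steel pin is 8 mm thick, along board z.
- bracket: Loose aluminium angle bracket, about 0.22 kg, 190 mm long, flat on the table to the right, web up. Origin on its underside; y along its length towards the tongue, x towards the web, z up the web. Plate 5 mm thick, x -22..34, y -62..102 mm. When on the screws it can float 4 mm off the face and sag 2.5 mm down the slope.
- web (a point): Top of the bracket's upright web at the good place to grip it (near the centre of mass, clear of the keyholes): bracket x 29, y 20, z 37 mm. The web is 10 mm thick (x 24..34), runs along y -62..102 mm and rises 32 mm over the plate. Axes as the bracket.
- keyhole (a point): Centre of the opening of the keyhole nearer the tongue, at the plate's top: bracket x 0, y 79, z 5 mm; the other opening is at y -11 mm. Each is 23 mm square with cut corners; from it an 11 mm wide slot runs towards bracket -y; the screw sits 34 mm from the opening's centre when home, and the slot stops it 1.5 mm beyond. Axes as the bracket.
- tongue (a point): Centre of the pin hole (18 x 16 mm) in the bracket's tongue: bracket x 0, y 114, z 5 mm. Tongue spans x -17..17, ends at y 128 mm. Axes as the bracket.
- knob (a joint): Latch knob travel along board z, m: 0 = fully in (pin tip 1 mm off the face), 0.020 = out at its stop. A spring detent holds it with about 3 N at both ends and snaps over at about 10 mm; moving it takes about 7 N either way. In, the pin blocks the bracket's tongue; out, it is clear. It need not be turned.
- knob_top (a point): Centre of the top of the black round latch knob: 30 mm across, 24 mm tall, straight side from 5 to 19 mm below the top, axis along board z. At board x 0, y 114 mm, z 67 mm when in, 87 mm when out; when in, the housing's top is 32 mm below it. Axes as the board.
- lid_tan: Loose bystander: felt-topped tan jar lid, 83 mm across, 13 mm high, on the table between the bracket and the stand. Origin: centre of its underside.
- black_tape: Loose bystander: black tape roll, 48 mm across, 18 mm high, on the table between the bracket and the stand, at the back. Origin: centre of its underside.
- double_tape: Loose bystander: white flat tape roll, 102 mm across, 10 mm high, on the table left of the stand. Origin: centre of its underside.

How it is judged:
By the outcome, as a careful person would: the job done as asked, in the order asked, and still so for the second after the job is handed in, with the robot touching nothing.
It also fails if it takes over 72 s, if anything falls off the work surface, if the arm or the gripper's body presses on something with over 40 N, if the wrist force passes 120 N, or if a joint passes its speed limit or range.

## Working session

There is one attempt and no reset: what is moved stays moved. The work goes in short steps, Python scripts to look and compute and a tool call to move; the robot and the scene stay as the last step left them, time stands still between calls to the robot, and variables do not carry over. Pictures are saved under pics/ and viewed, at most 10 in all, crops included, and the job is handed in when it is done.

Besides the shell and the picture viewer there is one more tool, called after "Call:" in YAML: its name, and indented under it one key for each argument. play_rows: Moves the arm, as the interface text tells. Its arguments: {"type":"object","properties":{"moves":{"type":"array"}},"required":["moves"]}

```bash
ls; mkdir -p pics; python3 - <<'E'
from station import monitor, viewer, ticket, finder, ctrl
import cv2,numpy as np
print(monitor.observe(), ctrl.finger_overhang)
ims=[]
for c in ("side","top"):
    p,d=viewer.camera(c); i=viewer.camera_info(c); print(c,i)
    cv2.imwrite(f"pics/{c}0.png",p[:,:,::-1])
    for n in ["screw_far","housing","bracket","web","keyhole","tongue","knob_top","lid_tan","black_tape","double_tape","stand","board"]:
        try: print(n,[(np.round(r["location"],4).tolist(),round(r["confidence"],2)) for r in finder.place_of(c,n)[:2]])
        except Exception as e: print(n,e)
E
```

```text
pics
{'time_s': 0.0, 'joints': array([ 1.12148194,  0.59212883,  0.04828232,  1.60987802, -0.03332653,
        0.94269823, -0.03373258]), 'joint_velocities': array([-0.00125634,  0.00098927,  0.00041523, -0.00089074,  0.00082753,
        0.00041123,  0.00176328]), 'effort': array([ 7.54052326e-04, -5.48692560e+01,  1.54688727e+00, -1.98123854e+01,
        9.44862346e-03,  8.79603554e-03, -2.85663994e-06]), 'position': array([ 0.25227103, -0.67875809,  0.22181265]), 'tool_rot': array([-1.12580098e-03,  9.84211540e-01,  1.76992409e-01, -2.52903692e-04]), 'ft_force': array([-0.30193391,  0.58405776, -0.72356651]), 'ft_torque': array([ 0.02752889,  0.03375836, -0.01258204]), 'grasp_force': 0.0, 'width': 0.9983373864843668} 0.025
side {'vfov': 45.06832638661254, 'cx': 258.7366661196252, 'cy': 196.56343986614414, 'dist_coeffs': array([-0.08500172,  0.        ,  0.        ,  0.        ,  0.        ]), 'T': array([[ 0.16035237, -0.63645862,  0.75445844, -0.66837927],
       [-0.98704082, -0.09864927,  0.12656517, -0.16835845],
       [-0.00612671, -0.76497631, -0.64402928,  1.06235755],
    
[... 886 characters left out ...]
 0.0175159 ,  0.03129655],
       [ 0.00490383, -0.21949415, -0.97560149,  1.29310419],
       [ 0.        ,  0.        ,  0.        ,  1.        ]])}
screw_far [([0.4645, 0.1797, 0.0604], 0.86)]
housing [([0.5319, 0.1757, 0.0796], 0.98), ([0.421, -0.2447, 0.0383], 0.18)]
bracket [([0.3988, -0.221, 0.0018], 0.6)]
web [([0.4221, -0.2446, 0.039], 0.82)]
keyhole [([0.475, -0.2136, 0.004], 0.69)]
tongue [([0.513, -0.207, 0.0057], 0.68)]
knob_top [([0.5428, 0.1922, 0.108], 0.53)]
lid_tan [([0.385, -0.0784, -0.0011], 0.81)]
black_tape [([0.4999, -0.0789, -0.0007], 0.62)]
double_tape [([0.3431, 0.3863, 0.0016], 0.83)]
stand [([0.4183, 0.1837, 0.0019], 0.75)]
board [([0.4252, 0.1816, 0.0494], 0.86)]
```

View pics/side0.png

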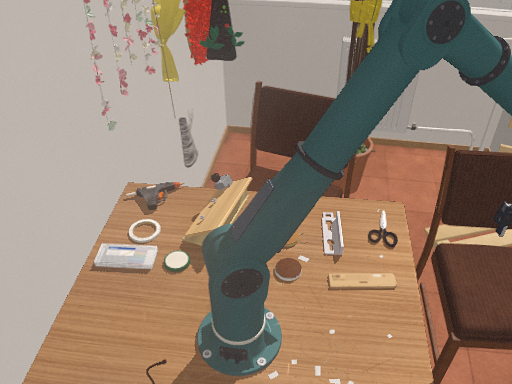

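View pics/top0.png

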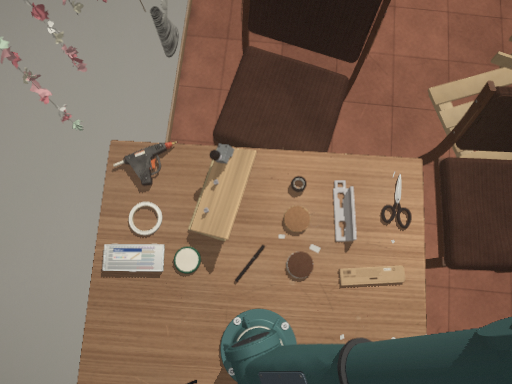

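The side view is partly blocked by the arm. It shows the stand at about (220,215), the double tape at (145,232) and the bracket at (332,233). The top view shows the board with screws at about (214,183) and (205,212), the latch and knob at (220,154), the bracket at (345,212), the tan lid at (297,220) and the black tape at (299,184). The networks' positions agree with these. Next I fit the frames.

```bash
cat > h.py <<'E'
import numpy as np
from scipy.optimize import least_squares
from scipy.spatial.transform import Rotation as Rn
from station import monitor, viewer, ticket, finder, ctrl
c,s=np.cos(np.pi/6),np.sin(np.pi/6)
def Rboard(psi): # yaw from nominal (board y = world x)
    return Rn.from_euler('z',psi).as_matrix()@np.array([[0,1,0],[-c,0,s],[s,0,c]])
def Rbr(psi): return Rn.from_euler('z',psi).as_matrix()@np.array([[0,1,0],[-1,0,0],[0,0,1.]])
def fit(Rf,z0,pairs):
    f=lambda v:np.concatenate([(np.array([v[0],v[1],z0])+Rf(v[2])@np.array(l)/1000-np.array(m)) for l,m in pairs])
    r=least_squares(f,[.4,0,0],loss='soft_l1',f_scale=.004); return r.x,(f(r.x).reshape(-1,3)*1000).round(1)
def tool(Rf): return np.column_stack([Rf[:,1],Rf[:,0],-Rf[:,2]]) # tool x=y_b, y=x_b, z=-z_b
def state():
    o=monitor.observe(); q=o['tool_rot']; return o,np.array(o['position']),Rn.from_quat([q[1],q[2],q[3],q[0]]).as_matrix()
def delta(Tp,TR):
    """row to bring TCP to Tp,TR: cm + rotvec in tool axes"""
    o,p,R=state(); return (R.T@(Tp-p)*100).round(2),Rn.from_matrix(R.T@TR).as_rotvec().round(3)
def grasp(org,Rf,loc,TR=None):
    """TCP so that the grasp point (6mm ahead) is at local point loc mm"""
    T=tool(Rf); return org+Rf@np.array(loc)/1000-T[:,2]*.006,T
E
python3 - <<'E'
from h import *
S=[([0,45,13],[.4681,.1797,.0581]),([0,45,13],[.4645,.1797,.0604]),([0,114,35],[.534,.1763,.08]),([0,114,35],[.5319,.1757,.0796]),
([0,114,67],[.54,.1897,.1081]),([0,114,67],[.5428,.1922,.108]),([0,0,0],[.4216,.1778,.048]),([0,0,0],[.4252,.1816,.0494])]
x,r=fit(Rboard,.05,S);print(x,r.tolist());print(Rboard(x[2]).round(3))
B=[([0,0,0],[.3976,-.2201,.0013]),([0,0,0],[.3988,-.221,.0018]),([29,20,37],[.4181,-.2473,.0385]),([29,20,37],[.4221,-.2446,.039]),([0,79,5],[.4742,-.2119,.0072]),([0,79,5],[.475,-.2136,.004]),([0,114,5],[.5105,-.2096,.0041]),([0,114,5],[.513,-.207,.0057])]
b,r=fit(Rbr,0,B);print(b,r.tolist())
for z in (120,57):
    p,T=grasp(np.array([x[0],x[1],.05]),Rboard(x[2]),[0,114,z]); print(z,p.round(4),delta(p,T))
p,T=grasp(np.array([b[0],b[1],0]),Rbr(b[2]),[29,20,28]);print(p,delta(p,T))
E
```

```text
[ 0.42132699  0.18099039 -0.19773648] [[-1.4, -1.2, 3.2], [2.2, -1.2, 0.9], [2.5, -0.5, 0.3], [4.6, 0.1, 0.7], [-0.3, 1.7, -0.1], [-3.1, -0.8, 0.0], [-0.3, 3.2, 2.0], [-3.9, -0.6, 0.6]]
[[-0.17   0.981  0.098]
 [-0.849 -0.196  0.49 ]
 [ 0.5    0.     0.866]]
[ 0.39745104 -0.22006591  0.10077945] [[-0.1, 0.0, -1.3], [-1.3, 0.9, -1.8], [2.2, 0.4, -1.5], [-1.8, -2.3, -2.0], [1.9, -0.2, -2.2], [1.1, 1.5, 1.0], [0.4, 1.0, 0.9], [-2.1, -1.6, -0.7]]
120 [0.5455 0.2204 0.1591] (array([ 58.81, -74.15,   6.39]), array([-0.51 , -0.145,  0.541]))
57 [0.5393 0.1895 0.1046] (array([ 57.15, -71.48,  11.84]), array([-0.51 , -0.145,  0.541]))
[ 0.42026722 -0.24690659  0.034     ] (array([ 30.8 , -34.72,  18.9 ]), array([0.   , 0.   , 0.255]))
```

Call:
play_rows:
  moves:
    - [3.0,-2.6,-0.4,0,0,0,-1]
    - [6.1,-5.2,-0.8,0,0,0,-1]
    - [9.1,-7.7,-1.1,0,0,0,-1]
    - [12.2,-10.3,-1.5,0,0,0,-1]
    - [15.2,-12.9,-1.8,0,0,0,-1]

```text
time_s: 1.72
position: [0.351, -0.5042, 0.2414]
tool_rot: [0.0, 0.984, 0.177, 0.0]
ft_force: [0.3, 0.9, -0.4]
width: 1.002
grasp_force: 0.0
```

Call:
play_rows:
  moves:
    - [3.1,-2.6,-0.2,0,0,0,-1]
    - [6.2,-5.2,-0.4,0,0,0,-1]
    - [9.3,-7.8,-0.6,0,0,0,-1]
    - [12.4,-10.3,-0.8,0,0,0,-1]
    - [15.5,-12.9,-1.0,0,0,0,-1]

```text
time_s: 2.13
position: [0.4512, -0.3292, 0.2515]
tool_rot: [0.0, 0.984, 0.177, 0.0]
ft_force: [-0.1, -1.0, -0.3]
width: 1.001
grasp_force: 0.0
```

Call:
play_rows:
  moves:
    - [2.6,-3.1,0,0,0,0,-1]
    - [5.3,-6.1,0,0,0,0,-1]
    - [7.9,-9.2,0,0,0,0,-1]
    - [10.5,-12.3,0,0,0,0,-1]
    - [13.2,-15.4,0,0,0,0,-1]

```text
time_s: 2.55
position: [0.5208, -0.1388, 0.2513]
tool_rot: [0.0, 0.984, 0.177, 0.0]
ft_force: [1.4, -0.4, 0.3]
width: 0.998
grasp_force: 0.0
```

```bash
cat >> h.py <<'E'
BO=np.array([0.4213,0.1810,.05]); BR=Rboard(-.198); KO=np.array([.3975,-.2201,0]); KR=Rbr(.101)
E
python3 - <<'E'
from h import *
o,p,R=state(); print(p,o['joints'].round(2),o['time_s'])
p,T=grasp(BO,BR,[0,114,110]); print(p,delta(p,T))
E
```

```text
[ 0.5208209  -0.13877897  0.25134312] [ 0.23  0.32 -0.07  2.    0.03  0.82 -1.07] 2.55
[0.54448177 0.21544199 0.15045895] (array([ 14.54, -32.39,  10.08]), array([-0.51 , -0.145,  0.54 ]))
```

Call:
play_rows:
  moves:
    - [1.5,-3.4,0,-0.05,-0.015,0.055,-1]
    - [3.0,-6.8,0,-0.1,-0.03,0.11,-1]
    - [4.5,-10.2,0,-0.15,-0.045,0.16,-1]
    - [6,-13.6,0,-0.2,-0.06,0.21,-1]
    - [7.5,-17,0,-0.255,-0.073,0.27,-1]

```text
time_s: 2.97
position: [0.5315, 0.0421, 0.2517]
tool_rot: [0.131, 0.99, 0.042, -0.012]
ft_force: [1.6, -0.1, 0.4]
width: 1.002
grasp_force: 0.0
```

```bash
python3 - <<'E'
from h import *
o,p,R=state(); print(p,o['joints'].round(2))
p,T=grasp(BO,BR,[0,114,110]); print(p,delta(p,T))
E
```

```text
[0.53150693 0.04208071 0.2517499 ] [-0.33  0.35  0.02  1.99  0.3   0.92 -1.99]
[0.54448177 0.21544199 0.15045895] (array([  3.02, -19.19,   5.26]), array([-0.256, -0.073,  0.27 ]))
```

```bash
cat >> h.py <<'E'
def rz(T,a): return T@Rn.from_euler('z',a).as_matrix()
E
python3 - <<'E'
from h import *
p,T=grasp(BO,BR,[0,114,110]); T=rz(T,-np.pi/2); d,r=delta(p,T); print(d,r)
for k in (.2,.4,.6,.8,1):print((d*k/2).round(1),(r*k/2).round(3))
E
```

```text
[  3.02 -19.19   5.26] [-0.138 -0.249 -1.291]
[ 0.3 -1.9  0.5] [-0.014 -0.025 -0.129]
[ 0.6 -3.8  1.1] [-0.028 -0.05  -0.258]
[ 0.9 -5.8  1.6] [-0.041 -0.075 -0.387]
[ 1.2 -7.7  2.1] [-0.055 -0.1   -0.516]
[ 1.5 -9.6  2.6] [-0.069 -0.124 -0.646]
```

Call:
play_rows:
  moves:
    - [0.4,-2.4,0.2,-0.013,-0.023,-0.12,-1]
    - [0.8,-4.8,0.4,-0.025,-0.046,-0.24,-1]
    - [1.2,-7.2,0.6,-0.038,-0.069,-0.36,-1]
    - [1.6,-9.6,0.8,-0.051,-0.092,-0.48,-1]
    - [2,-12,1,-0.064,-0.115,-0.6,-1]

```text
time_s: 3.38
position: [0.5407, 0.1572, 0.2098]
tool_rot: [0.153, 0.925, 0.33, -0.106]
ft_force: [0.0, -0.2, -0.7]
width: 0.998
grasp_force: 0.0
```

```bash
python3 - <<'E'
from h import *
o,p,R=state(); print(p,o['joints'].round(2))
p,T=grasp(BO,BR,[0,114,110]);T=rz(T,-np.pi/2); print(p,delta(p,T))
E
```

```text
[0.54071994 0.1571551  0.20983617] [-0.42  0.52 -0.13  1.85  0.37  1.08 -1.65]
[0.54448177 0.21544199 0.15045895] (array([ 5.42, -5.31,  3.43]), array([-0.074, -0.136, -0.68 ]))
```

Call:
play_rows:
  moves:
    - [1.4,-1.4,0.2,-0.012,-0.023,-0.115,-1]
    - [2.6,-2.7,0.6,-0.025,-0.046,-0.23,-1]
    - [3.6,-3.8,1.4,-0.038,-0.069,-0.345,-1]
    - [4.5,-4.6,2.4,-0.05,-0.092,-0.46,-1]
    - [5.4,-5.3,3.4,-0.063,-0.115,-0.575,-1]

```text
time_s: 3.8
position: [0.5448, 0.2154, 0.1504]
tool_rot: [0.163, 0.781, 0.573, -0.187]
ft_force: [-0.2, -0.1, 0.0]
width: 1.001
grasp_force: 0.0
```

```bash
python3 - <<'E'
from h import *
import cv2
o,p,R=state(); print(p,o['joints'].round(2))
for z in (110,58):
    p,T=grasp(BO,BR,[0,114,z]);T=rz(T,-np.pi/2); print(p,delta(p,T))
a=[]
for cn in ("top","side"):
    p,d=viewer.camera(cn)
    (u,v)=(222,155) if cn=="top" else (225,190)
    a.append(cv2.resize(p[v-50:v+50,u-60:u+60,::-1],None,fx=3.3,fy=3.3,interpolation=cv2.INTER_CUBIC))
    for n in ("knob_top","housing"):print(cn,n,[(r["location"],r["confidence"]) for r in finder.place_of(cn,n)[:1]])
cv2.imwrite("pics/k1.png",np.hstack(a))
E
```

```text
[0.54483788 0.21535366 0.15044078] [-0.46  0.68 -0.25  1.78  0.49  1.18 -1.3 ]
[0.54448177 0.21544199 0.15045895] (array([-0.  , -0.04, -0.  ]), array([-0.011, -0.021, -0.104]))
[0.53936734 0.18994998 0.10542563] (array([-0.11,  0.03,  5.2 ]), array([-0.011, -0.021, -0.104]))
top knob_top []
top housing [([0.5301, 0.1753, 0.0826], 0.95)]
side knob_top []
side housing []
```

View pics/k1.png

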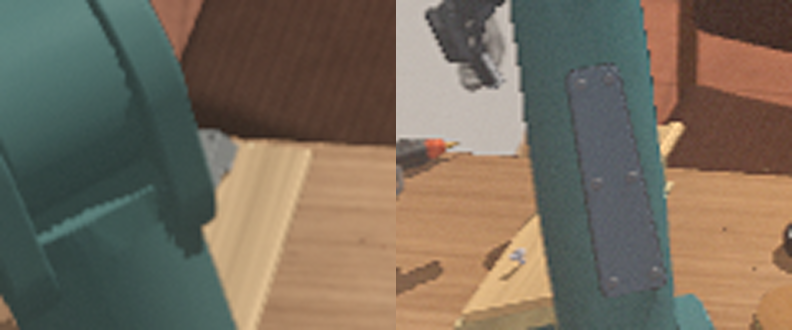

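The arm hides the knob in both crops; only the housing corner and one screw show. I go down on the fitted pose and watch the force.

Call:
play_rows:
  moves:
    - [0,0,1.5,-0.011,-0.021,-0.1,-1]
    - [0,0,3,-0.011,-0.021,-0.104,-1]
    - [-0.1,0,4.2,-0.011,-0.021,-0.104,-1]
    - [-0.1,0,5.2,-0.011,-0.021,-0.104,-1]
    - [-0.1,0,5.2,-0.011,-0.021,-0.104,-1]

```text
time_s: 4.52
position: [0.538, 0.1859, 0.1052]
tool_rot: [0.164, 0.75, 0.608, -0.202]
ft_force: [0.3, -0.7, 0.3]
width: 0.997
grasp_force: 0.0
```

Call:
play_rows:
  moves:
    - [0,0,0,0,0,0,0]
    - [0,0,0,0,0,0,0.2]
    - [0,0,0,0,0,0,0.3]
    - [0,0,0,0,0,0,0.4]
    - [0,0,0,0,0,0,0.5]

```text
time_s: 4.93
position: [0.539, 0.1894, 0.1063]
tool_rot: [0.164, 0.749, 0.61, -0.199]
ft_force: [0.1, -0.6, -0.4]
width: 0.293
grasp_force: 0.0
```

Call:
play_rows:
  moves:
    - [0,0,0,0,0,0,0.5]
    - [0,0,0,0,0,0,0.5]

```text
time_s: 5.1
position: [0.5387, 0.189, 0.106]
tool_rot: [0.164, 0.749, 0.61, -0.2]
ft_force: [0.2, 0.5, 0.3]
width: 0.253
grasp_force: 0.0
```

```bash
python3 - <<'E'
from h import *
import cv2
o,p,R=state(); print(p,o['joints'].round(2),o['width'],o['grasp_force'],o['ft_force'])
print((BR.T@(p+R[:,2]*.006-BO)*1000).round(1)); print((BR.T@R).round(2))
E
```

```text
[0.53874287 0.18903535 0.10600579] [-0.45  0.72 -0.25  1.83  0.56  1.1  -1.25] 0.2532848951744069 0.0 [0.16295477 0.48287186 0.33347428]
[  1.2 113.6  58. ]
[[-1.    0.01 -0.  ]
 [ 0.01  1.   -0.  ]
 [ 0.   -0.   -1.  ]]
```

```bash
cat >> h.py <<'E'
import cv2
def proj(cn,P):
    i=viewer.camera_info(cn); T=np.linalg.inv(i['T']); f=192/np.tan(np.radians(i['vfov']/2))
    K=np.array([[f,0,i['cx']],[0,f,i['cy']],[0,0,1.]])
    return cv2.projectPoints(np.array(P,float).reshape(-1,3),cv2.Rodrigues(T[:3,:3])[0],T[:3,3],K,np.array(i['dist_coeffs'],float))[0].reshape(-1,2)
E
python3 - <<'E'
from h import *
L=[[0,45,13],[0,-45,13],[0,114,35],[0,114,67],[-45,-112,0],[95,-112,0],[95,165,0],[-45,165,0]]
B=[[0,79,5],[0,-11,5],[0,114,5],[29,20,37],[34,-62,37],[34,102,37],[-22,-62,5]]
P=[BO+BR@np.array(l)/1000 for l in L]; Q=[KO+KR@np.array(l)/1000 for l in B]
im=cv2.imread("pics/top0.png"); a=cv2.resize(im[130:260,170:370],None,fx=4,fy=4,interpolation=cv2.INTER_CUBIC)
for k,(u,v) in enumerate(proj("top",P+Q)):
    cv2.circle(a,(int((u-170)*4+2),int((v-130)*4+2)),3,(0,0,255) if k!=3 else (0,255,0),1)
cv2.imwrite("pics/ov.png",a)
E
```

```text
(no output)
```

View pics/ov.png

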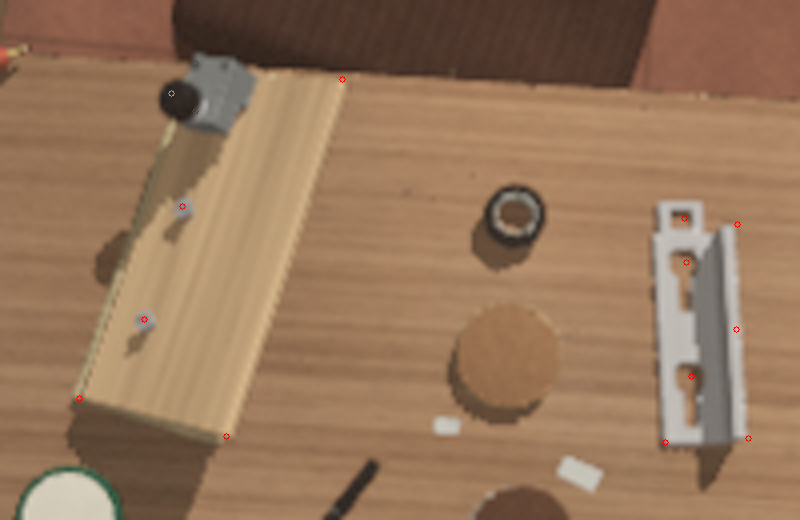

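The overlay shows the knob blob at crop (181,100) where the fit predicts (171,93). The screws and board edges fit within about 1 px of the original image. I overlay the housing and knob outlines at higher zoom.

```bash
python3 - <<'E'
from h import *
im=cv2.imread("pics/top0.png"); u0,v0,F=195,135,9; a=cv2.resize(im[v0:v0+60,u0:u0+70],None,fx=F,fy=F,interpolation=cv2.INTER_CUBIC)
def dr(L,col):
    q=proj("top",[BO+BR@np.array(l)/1000 for l in L]); q=((q-[u0,v0]+.5)*F).astype(int)
    cv2.polylines(a,[q.reshape(-1,1,2)],True,col,1)
t=np.linspace(0,2*np.pi,40)
for z,col in ((67,(0,255,0)),(43,(0,200,200)),(35,(255,0,0))):
    if z>35: dr([[15*np.cos(k),114+15*np.sin(k),z] for k in t],col)
    else: dr([[-20,106,z],[20,106,z],[20,160,z],[-20,160,z]],col)
dr([[95,165,0],[-45,165,0],[-45,80,0],[95,80,0]],(0,0,255))
dr([[8*np.cos(k),45+8*np.sin(k),13] for k in t],(255,0,255))
cv2.imwrite("pics/ov2.png",a)
E
```

```text
(no output)
```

View pics/ov2.png

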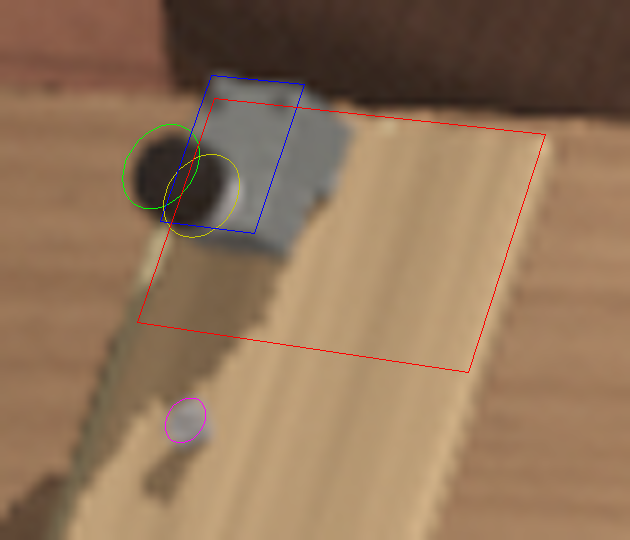

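```bash
python3 - <<'E'
from h import *
o,p,R=state(); tip=p+R[:,2]*.025
a=[]
for cn in ("side","top"):
    im,d=viewer.camera(cn); q=proj(cn,[p,tip,BO+BR@np.array([0,114,67])/1000]); print(cn,q.round(1).tolist())
    np.savez(f"cur_{cn}.npz",im=im,d=d)
    im=im[:,:,::-1].copy(); u,v=q[0].astype(int); u0,v0=u-50,v-60
    b=cv2.resize(im[v0:v0+120,u0:u0+100],None,fx=4,fy=4,interpolation=cv2.INTER_CUBIC)
    for k,(x,y) in enumerate(q): cv2.circle(b,(int((x-u0+.5)*4),int((y-v0+.5)*4)),4,[(0,0,255),(255,0,255),(0,255,0)][k],1)
    a.append(b)
cv2.imwrite("pics/k2.png",np.hstack(a))
E
```

```text
side [[213.6, 175.4], [217.4, 181.2], [213.0, 174.7]]
top [[213.2, 153.6], [217.9, 157.0], [212.4, 153.0]]
```

View pics/k2.png

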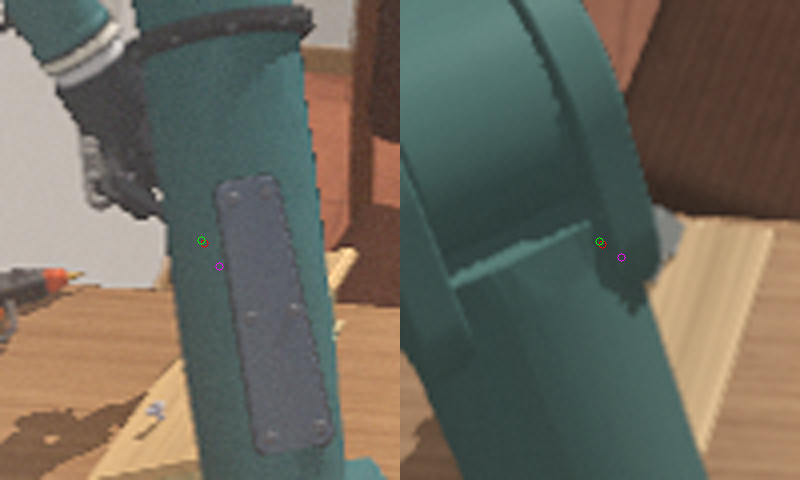

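```bash
python3 - <<'E'
from h import *
o,p,R=state()
z=np.load("cur_side.npz"); im,d=z['im'],z['d']; i=viewer.camera_info("side"); f=192/np.tan(np.radians(i['vfov']/2))
K=np.array([[f,0,i['cx']],[0,f,i['cy']],[0,0,1.]])
uu,vv=np.meshgrid(np.arange(163,230),np.arange(115,200)); dd=d[vv,uu].ravel()
n=cv2.undistortPoints(np.stack([uu.ravel(),vv.ravel()],1).astype(np.float64).reshape(-1,1,2),K,np.array(i['dist_coeffs'],float)).reshape(-1,2)
P=np.c_[n*dd[:,None],dd]@i['T'][:3,:3].T+i['T'][:3,3]
t=(P-p)@R*1000
m=(dd>0)&(np.abs(t[:,0])<80)&(np.abs(t[:,1])<80)&(t[:,2]>-140)&(t[:,2]<60)
u=uu.ravel();v=vv.ravel()
print(m.sum())
for k in np.where(m)[0][np.argsort(-t[m][:,2])][::max(1,m.sum()//30)]: print(u[k],v[k],t[k].round(0))
E
```

```text
336
203 170 [  7. -22. -41.]
202 166 [-10. -34. -61.]
201 166 [-13. -42. -65.]
199 166 [ -9. -46. -69.]
195 166 [  3. -48. -74.]
200 160 [ -4. -20. -78.]
198 160 [  1. -22. -81.]
201 158 [-13. -20. -83.]
190 165 [ 11. -57. -87.]
196 158 [  3. -24. -90.]
192 163 [ -5. -61. -93.]
201 154 [-18. -16. -95.]
188 163 [  9. -62. -98.]
193 158 [  -3.  -41. -101.]
197 155 [ -15.  -31. -102.]
186 162 [  11.  -64. -104.]
200 150 [ -17.   -8. -106.]
190 159 [  -6.  -59. -108.]
189 158 [   2.  -52. -109.]
190 157 [  -2.  -50. -111.]
190 156 [  -2.  -48. -113.]
197 149 [ -14.  -14. -115.]
191 154 [  -8.  -45. -117.]
198 145 [  -9.    6. -120.]
198 144 [  -9.    9. -122.]
192 150 [ -10.  -32. -124.]
193 148 [  -9.  -22. -126.]
198 142 [ -14.    8. -129.]
190 149 [  -8.  -36. -131.]
189 148 [ -11.  -40. -137.]
195 143 [ -27.  -20. -139.]
```

Call:
play_rows:
  moves:
    - [0,0,0,0,0,0,1]
    - [0,0,0,0,0,0,1]
    - [0,0,0,0,0,0,1]
    - [0,0,0,0,0,0,1]

```text
time_s: 5.53
position: [0.5387, 0.1888, 0.1059]
tool_rot: [0.164, 0.749, 0.61, -0.2]
ft_force: [0.3, 0.3, 0.2]
width: -0.001
grasp_force: 0.0
```

```bash
python3 - <<'E'
from h import *
im=cv2.imread("pics/side0.png"); u0,v0,F=185,160,9; a=cv2.resize(im[v0:v0+60,u0:u0+70],None,fx=F,fy=F,interpolation=cv2.INTER_CUBIC)
def dr(L,col):
    q=proj("side",[BO+BR@np.array(l)/1000 for l in L]); q=((q-[u0,v0]+.5)*F).astype(int)
    cv2.polylines(a,[q.reshape(-1,1,2)],True,col,1)
t=np.linspace(0,2*np.pi,40)
for z,col in ((67,(0,255,0)),(43,(0,200,200)),(35,(255,0,0))):
    if z>35: dr([[15*np.cos(k),114+15*np.sin(k),z] for k in t],col)
    else: dr([[-20,106,z],[20,106,z],[20,160,z],[-20,160,z]],col)
dr([[95,165,0],[-45,165,0],[-45,80,0],[95,80,0]],(0,0,255))
dr([[8*np.cos(k),45+8*np.sin(k),13] for k in t],(255,0,255))
cv2.imwrite("pics/ov3.png",a)
E
```

```text
(no output)
```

View pics/ov3.png

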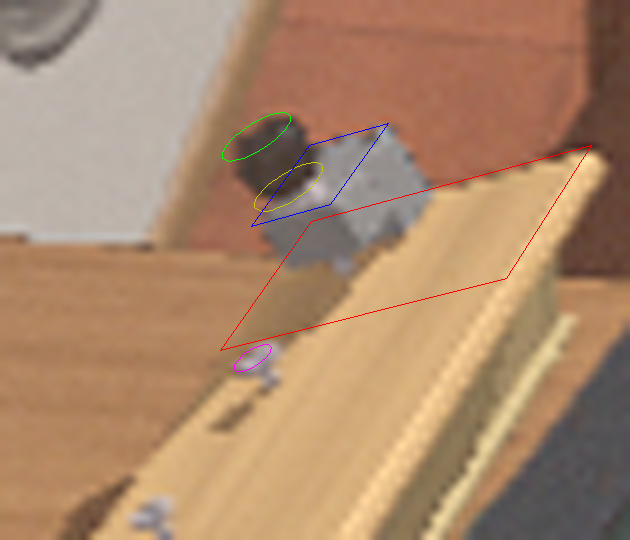

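The side overlay shows the fit about 3 mm off towards +y, which isn't enough to miss the knob. The shut fingers may still be above it, so I feel downward in small steps.

Call:
play_rows:
  moves:
    - [0,0,0.2,0,0,0,1]
    - [0,0,0.3,0,0,0,1]
    - [0,0,0.3,0,0,0,1]

```text
time_s: 5.78
position: [0.5382, 0.187, 0.103]
tool_rot: [0.164, 0.749, 0.61, -0.2]
ft_force: [-1.2, 0.2, 0.4]
width: 0.001
grasp_force: 0.0
```

```bash
python3 - <<'E'
from h import *
# calibrate depth: board points from depth at screw_near/ board face, and gripper outline
for cn in ("side","top"):
    z=np.load(f"cur_{cn}.npz"); d=z['d']; i=viewer.camera_info(cn); f=192/np.tan(np.radians(i['vfov']/2))
    K=np.array([[f,0,i['cx']],[0,f,i['cy']],[0,0,1.]])
    def P(uv):
        uv=np.array(uv); dd=d[uv[:,1],uv[:,0]]
        n=cv2.undistortPoints(uv.astype(float).reshape(-1,1,2),K,np.array(i['dist_coeffs'],float)).reshape(-1,2)
        return np.c_[n*dd[:,None],dd]@i['T'][:3,:3].T+i['T'][:3,3]
    q=proj(cn,[BO+BR@np.array(l)/1000 for l in ([70,-60,0],[70,0,0],[40,-80,0],[70,60,0],[80,120,0])]).round().astype(int)
    print(cn,q.tolist(),((P(q)-BO)@BR*1000).round(1).tolist())
E
```

```text
side [[217, 219], [225, 207], [207, 225], [233, 196], [242, 184]] [[364.3, -362.2, 192.4], [390.6, -349.5, 209.1], [43.3, -85.9, 2.6], [403.2, -323.9, 215.5], [413.4, -289.7, 219.5]]
top [[225, 220], [231, 200], [215, 224], [238, 181], [246, 163]] [[419.6, -132.2, 475.3], [421.9, -101.6, 479.7], [412.1, -142.9, 485.6], [72.5, 60.1, 1.7], [79.4, 118.8, 1.1]]
```

Call:
play_rows:
  moves:
    - [0,0,0.2,0,0,0,1]
    - [0,0,0.3,0,0,0,1]
    - [0,0,0.3,0,0,0,1]

```text
time_s: 6.03
position: [0.5383, 0.1863, 0.1012]
tool_rot: [0.164, 0.749, 0.61, -0.2]
ft_force: [-0.5, 0.9, 3.7]
width: 0.007
grasp_force: 1.8
```

Call:
play_rows:
  moves:
    - [0,0,0.2,0,0,0,1]
    - [0,0,0.3,0,0,0,1]
    - [0,0,0.3,0,0,0,1]

```text
time_s: 6.28
position: [0.5383, 0.1863, 0.101]
tool_rot: [0.164, 0.749, 0.61, -0.199]
ft_force: [-1.9, 4.7, 15.6]
width: 0.003
grasp_force: 7.7
```

Call:
play_rows:
  moves:
    - [0,0,-0.3,0,0,0,-1]
    - [0,0,-0.3,0,0,0,-1]
    - [0,0,-0.3,0,0,0,-1]
    - [0,0,-0.3,0,0,0,-1]
    - [0,0,-0.3,0,0,0,-1]

```text
time_s: 6.7
position: [0.5378, 0.1852, 0.1001]
tool_rot: [0.164, 0.749, 0.609, -0.201]
ft_force: [-0.2, -1.0, 0.4]
width: 0.71
grasp_force: 0.0
```

Call:
play_rows:
  moves:
    - [0,0,0.2,0,0,0,-1]
    - [0,0,0.4,0,0,0,-1]
    - [0,0,0.6,0,0,0,-1]
    - [0,0,0.8,0,0,0,-1]
    - [0,0,0.8,0,0,0,-1]

```text
time_s: 7.12
position: [0.537, 0.1814, 0.0933]
tool_rot: [0.164, 0.749, 0.609, -0.201]
ft_force: [0.0, -0.2, 0.3]
width: 0.999
grasp_force: 0.0
```

Call:
play_rows:
  moves:
    - [0,0,0,0,0,0,-0.4]
    - [0,0,0,0,0,0,-0.2]
    - [0,0,0,0,0,0,0]
    - [0,0,0,0,0,0,0.1]
    - [0,0,0,0,0,0,0.1]

```text
time_s: 7.53
position: [0.5373, 0.1821, 0.0939]
tool_rot: [0.164, 0.749, 0.61, -0.2]
ft_force: [-0.3, -0.1, 0.3]
width: 0.455
grasp_force: 0.0
```

Call:
play_rows:
  moves:
    - [0,0,0,0,0,0,0.2]
    - [0,0,0,0,0,0,0.3]
    - [0,0,0,0,0,0,0.4]
    - [0,0,0,0,0,0,0.5]
    - [0,0,0,0,0,0,0.5]

```text
time_s: 7.95
position: [0.538, 0.1822, 0.0943]
tool_rot: [0.164, 0.749, 0.61, -0.199]
ft_force: [1.4, -0.5, 3.6]
width: 0.297
grasp_force: 58.8
```

Call:
play_rows:
  moves:
    - [0,0,0,0,0,0,-0.2]
    - [0,0,0,0,0,0,-0.2]
    - [0,0,0.3,0,0,0,-0.2]
    - [0,0,0.6,0,0,0,-0.2]
    - [0,0,0.9,0,0,0,-0.2]

```text
time_s: 8.37
position: [0.536, 0.1772, 0.0854]
tool_rot: [0.164, 0.749, 0.61, -0.2]
ft_force: [-0.2, 0.0, 0.1]
width: 0.599
grasp_force: 0.0
```

Call:
play_rows:
  moves:
    - [0,0,0,0,0,0,0.5]
    - [0,0,0,0,0,0,0.6]
    - [0,0,0,0,0,0,0.7]
    - [0,0,0,0,0,0,0.7]
    - [0,0,0,0,0,0,0.7]

```text
time_s: 8.78
position: [0.5369, 0.1771, 0.086]
tool_rot: [0.164, 0.749, 0.609, -0.2]
ft_force: [2.5, -1.0, -2.3]
width: 0.317
grasp_force: 59.1
```

```bash
python3 - <<'E'
from h import *
o,p,R=state(); print(p,o['joints'].round(3),o['width'],o['grasp_force'],o['ft_force'])
print((BR.T@(p-BO)*1000).round(1))
E
```

```text
[0.5368831  0.17714085 0.08598241] [-0.439  0.742 -0.236  1.859  0.577  1.059 -1.269] 0.3171391214282754 59.09947369247675 [ 2.48305545 -0.96099858 -2.31551608]
[  1.6 114.1  40.6]
```

Call:
play_rows:
  moves:
    - [0,0,-0.4,0,0,0,0.7]
    - [0,0,-0.8,0,0,0,0.7]
    - [0,0,-1.2,0,0,0,0.7]
    - [0,0,-1.6,0,0,0,0.7]
    - [0,0,-2.0,0,0,0,0.7]

```text
time_s: 9.2
position: [0.5388, 0.187, 0.1036]
tool_rot: [0.164, 0.749, 0.61, -0.2]
ft_force: [4.6, -8.3, -21.5]
width: 0.316
grasp_force: 62.3
```

Call:
play_rows:
  moves:
    - [0,0,-0.1,0,0,0,0.7]
    - [0,0,-0.2,0,0,0,0.7]
    - [0,0,-0.2,0,0,0,0.7]

```text
time_s: 9.45
position: [0.5388, 0.187, 0.1035]
tool_rot: [0.164, 0.749, 0.61, -0.2]
ft_force: [4.8, -3.5, -12.0]
width: 0.315
grasp_force: 63.4
```

```bash
python3 - <<'E'
from h import *
o,p,R=state(); print(p,o['joints'].round(3),o['width'],o['grasp_force'],o['ft_force'],o['ft_force']@R)
print((BR.T@(p-BO)*1000).round(1))
E
```

```text
[0.53882249 0.18700288 0.10349319] [-0.444  0.724 -0.244  1.838  0.559  1.096 -1.254] 0.315075641889009 63.39225078932941 [  4.84397875  -3.50062335 -11.98325184] [ 3.87739274  5.43312126 11.60878277]
[  1.6 114.   60.8]
```

Call:
play_rows:
  moves:
    - [0,0,0.1,0,0,0,0]
    - [0,0,0.2,0,0,0,-0.5]
    - [0,0,0.2,0,0,0,-1]
    - [0,0,0.2,0,0,0,-1]
    - [0,0,0,0,0,0,-1]

```text
time_s: 9.87
position: [0.5382, 0.189, 0.1054]
tool_rot: [0.164, 0.749, 0.61, -0.2]
ft_force: [-0.2, -0.2, 0.2]
width: 0.993
grasp_force: 0.0
```

Call:
play_rows:
  moves:
    - [0,0,-1.5,0,0,0,-1]
    - [0,0,-3.5,0,0,0,-1]
    - [0,0,-6,0,0,0,-1]
    - [0,0,-9,0,0,0,-1]
    - [0,0,-12,0,0,0,-1]

```text
time_s: 10.28
position: [0.5501, 0.2477, 0.2104]
tool_rot: [0.164, 0.749, 0.61, -0.2]
ft_force: [0.7, 0.0, -0.0]
width: 1.003
grasp_force: 0.0
```

```bash
python3 - <<'E'
from h import *
o,p,R=state(); print(p,o['joints'].round(2))
p1=np.array([.53,-.02,.30]); T=rz(tool(KR),-np.pi)
print(delta(p1,T)); p2=np.array([.42,-.247,.22]); print((T.T@(p2-p1)*100).round(1))
E
```

```text
[0.55009486 0.24773005 0.2103663 ] [-0.49  0.64 -0.28  1.68  0.47  1.33 -1.19]
(array([-27.54,   3.47,   5.55]), array([-0.489,  0.36 , -1.828]))
[ 13.2 -21.5   8. ]
```

```bash
python3 - <<'E'
from h import *
o,p,R=state(); T=rz(tool(KR),-np.pi); r=Rn.from_matrix(R.T@T).as_rotvec()
W=[np.array(w) for w in ([.55,.13,.27],[.53,-.02,.28],[.47,-.17,.25])]; fr=[.32,.64,.96]
a=0
for w,f in zip(W,fr):
    print((R.T@(w-p)*100).round(1), (r*(f-a)).round(3)); R=R@Rn.from_rotvec(r*(f-a)).as_matrix(); p=w; a=f
E
```

```text
[-13.    2.4   0.6] [-0.156  0.115 -0.585]
[-12.3  -7.6   4.6] [-0.156  0.115 -0.585]
[ -2.1 -15.4   5.4] [-0.156  0.115 -0.585]
```

Call:
play_rows:
  moves:
    - [-2.6,0.5,0.1,-0.031,0.023,-0.117,-1]
    - [-5.2,1,0.2,-0.062,0.046,-0.234,-1]
    - [-7.8,1.4,0.4,-0.094,0.069,-0.351,-1]
    - [-10.4,1.9,0.5,-0.125,0.092,-0.468,-1]
    - [-13,2.4,0.6,-0.156,0.115,-0.585,-1]

```text
time_s: 10.7
position: [0.5499, 0.1289, 0.2698]
tool_rot: [0.122, 0.534, 0.823, -0.148]
ft_force: [0.5, 0.8, 0.6]
width: 0.998
grasp_force: 0.0
```

Call:
play_rows:
  moves:
    - [-2.5,-1.5,0.9,-0.031,0.023,-0.117,-1]
    - [-4.9,-3,1.8,-0.062,0.046,-0.234,-1]
    - [-7.4,-4.6,2.8,-0.094,0.069,-0.351,-1]
    - [-9.8,-6.1,3.7,-0.125,0.092,-0.468,-1]
    - [-12.3,-7.6,4.6,-0.156,0.115,-0.585,-1]

```text
time_s: 11.12
position: [0.5308, -0.0155, 0.2793]
tool_rot: [0.071, 0.291, 0.95, -0.088]
ft_force: [-0.1, 0.3, 0.1]
width: 0.999
grasp_force: 0.0
```

Call:
play_rows:
  moves:
    - [-0.4,-3.1,1.1,-0.031,0.023,-0.117,-1]
    - [-0.8,-6.2,2.2,-0.062,0.046,-0.234,-1]
    - [-1.3,-9.2,3.2,-0.094,0.069,-0.351,-1]
    - [-1.7,-12.3,4.3,-0.125,0.092,-0.468,-1]
    - [-2.1,-15.4,5.4,-0.156,0.115,-0.585,-1]

```text
time_s: 11.53
position: [0.4706, -0.1517, 0.2519]
tool_rot: [0.023, 0.063, 0.997, -0.03]
ft_force: [0.2, -0.6, -0.3]
width: 1.001
grasp_force: 0.0
```

```bash
python3 - <<'E'
from h import *
o,p,R=state(); print(p,o['joints'].round(2))
T=rz(tool(KR),-np.pi)
p2=KO+KR@np.array([29,20,0])/1000+np.array([0,0,.2]); print(delta(p2,T))
tip=p+R[:,2]*.025; tips=[p,tip,p-R[:,2]*.009]
a=[]
for cn in ("side","top"):
    im,d=viewer.camera(cn); np.savez(f"cur_{cn}.npz",im=im,d=d); q=proj(cn,tips)
    for n in ("knob_top","screw_far","housing","board"):print(cn,n,[(r["location"].round(4).tolist() if hasattr(r["location"],'round') else r["location"],r["confidence"]) for r in finder.place_of(cn,n)[:1]])
    im=im[:,:,::-1].copy(); u,v=q[0].astype(int); u0,v0=max(u-50,0),max(v-60,0)
    b=cv2.resize(im[v0:v0+120,u0:u0+100],None,fx=4,fy=4,interpolation=cv2.INTER_CUBIC)
    for k,(x,y) in enumerate(q): cv2.circle(b,(int((x-u0+.5)*4),int((y-v0+.5)*4)),4,[(0,0,255),(255,0,255),(0,255,0)][k],1)
    a.append(cv2.resize(b,(400,480)))
cv2.imwrite("pics/k3.png",np.hstack(a))
E
```

```text
[ 0.47064964 -0.15170753  0.25194612] [ 0.7   0.29 -0.62  2.11  0.33  0.78  1.31]
(array([ 4.06, -9.77,  5.57]), array([-0.063,  0.043, -0.227]))
side knob_top [([0.5399, 0.1996, 0.124], 0.56)]
side screw_far [([0.4667, 0.1788, 0.0609], 0.83)]
side housing [([0.5343, 0.1779, 0.0841], 0.83)]
side board [([0.4222, 0.178, 0.0511], 0.92)]
top knob_top [([0.5446, 0.2008, 0.1253], 0.45)]
top screw_far [([0.4634, 0.1835, 0.0627], 0.97)]
top housing [([0.531, 0.1729, 0.078], 0.85)]
top board [([0.4228, 0.1826, 0.051], 0.77)]
```

View pics/k3.png

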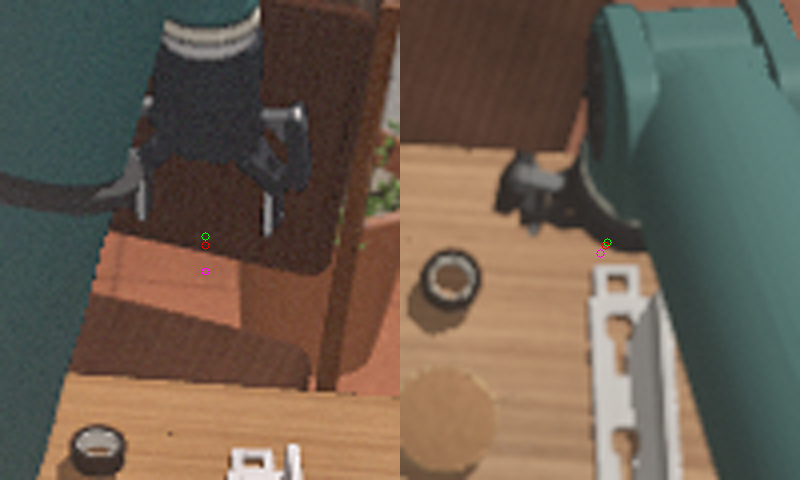

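The crops show the open fingertips at side (268,235) and (142,218), above the predicted TCP at (205,245). So the real fingers end about 34 mm short of the nominal tool frame, which matches the contact on the knob top. The networks put the knob top at z 0.125, so it is out. From here I use tip = TCP − 9 mm.

```bash
python3 - <<'E'
from h import *
S=[([0,45,13],[.4681,.1797,.0581]),([0,45,13],[.4645,.1797,.0604]),([0,114,35],[.534,.1763,.08]),([0,114,35],[.5319,.1757,.0796]),
([0,114,67],[.54,.1897,.1081]),([0,114,67],[.5428,.1922,.108]),([0,0,0],[.4216,.1778,.048]),([0,0,0],[.4252,.1816,.0494]),
([0,114,87],[.5399,.1996,.124]),([0,114,87],[.5446,.2008,.1253]),([0,45,13],[.4667,.1788,.0609]),([0,45,13],[.4634,.1835,.0627]),([0,114,35],[.5343,.1779,.0841]),([0,114,35],[.531,.1729,.078]),([0,0,0],[.4222,.178,.0511]),([0,0,0],[.4228,.1826,.051])]
x,r=fit(Rboard,.05,S);print(x)
o,p,R=state(); T=rz(tool(KR),-np.pi)
w=KO+KR@np.array([29,20,0])/1000
p2=w+[0,0,.15];print(delta(p2,T)); print(w)
E
```

```text
[ 0.42086327  0.18148649 -0.20432984]
(array([ 4.4 , -9.74, 10.54]), array([-0.063,  0.043, -0.229]))
[ 0.4203221  -0.24693564  0.        ]
```

Call:
play_rows:
  moves:
    - [0.8,-2.0,0,-0.02,0.015,-0.08,-1]
    - [1.6,-4.0,0,-0.04,0.03,-0.16,-1]
    - [2.4,-6,1,-0.063,0.043,-0.227,-1]
    - [3.2,-8,3,-0.063,0.043,-0.227,-1]
    - [4.1,-9.8,5.5,-0.063,0.043,-0.227,-1]

```text
time_s: 12.45
position: [0.422, -0.2475, 0.201]
tool_rot: [0.002, -0.048, 0.999, -0.001]
ft_force: [0.3, -1.0, 0.3]
width: 1.004
grasp_force: 0.0
```

```bash
python3 - <<'E'
from h import *
o,p,R=state(); print(p,o['joints'].round(2)); T=rz(tool(KR),-np.pi)
w=KO+KR@np.array([29,20,0])/1000
for z in (.06,.005): print(delta(w+[0,0,z],T))
E
```

```text
[ 0.42195285 -0.24752054  0.20099512] [ 0.93  0.39 -0.63  2.13  0.34  0.72  1.74]
(array([ 0.21,  0.11, 14.1 ]), array([-0.003,  0.004, -0.005]))
(array([ 0.23,  0.13, 19.6 ]), array([-0.003,  0.004, -0.005]))
```

Call:
play_rows:
  moves:
    - [0.2,0.1,3.5,-0.003,0.004,-0.005,-1]
    - [0.2,0.1,7,-0.003,0.004,-0.005,-1]
    - [0.2,0.1,10.5,-0.003,0.004,-0.005,-1]
    - [0.2,0.1,14,-0.003,0.004,-0.005,-1]
    - [0.2,0.1,16.0,-0.003,0.004,-0.005,-1]

```text
time_s: 12.87
position: [0.4172, -0.244, 0.0372]
tool_rot: [-0.004, -0.051, 0.999, 0.002]
ft_force: [0.7, 0.1, 0.0]
width: 0.998
grasp_force: 0.0
```

Call:
play_rows:
  moves:
    - [0,0,1,0,0,0,-1]
    - [0,0,1.8,0,0,0,-1]
    - [0,0,2.4,0,0,0,-0.8]
    - [0,0,3.0,0,0,0,-0.6]
    - [0,0,3.4,0,0,0,-0.4]

```text
time_s: 13.28
position: [0.4186, -0.2455, 0.0064]
tool_rot: [-0.002, -0.05, 0.999, 0.001]
ft_force: [0.2, -0.2, -0.4]
width: 0.708
grasp_force: 0.0
```

Call:
play_rows:
  moves:
    - [0,0,0,0,0,0,0]
    - [0,0,0,0,0,0,0.1]
    - [0,0,0,0,0,0,0.2]

```text
time_s: 13.53
position: [0.418, -0.2456, 0.0066]
tool_rot: [-0.002, -0.05, 0.999, 0.001]
ft_force: [-0.1, 1.0, 0.4]
width: 0.401
grasp_force: 0.0
```

Call:
play_rows:
  moves:
    - [0,0,0.2,0,0,0,0.2]
    - [0,0,0.4,0,0,0,0.2]
    - [0,0,0.4,0,0,0,0.2]

```text
time_s: 13.78
position: [0.4176, -0.2453, 0.002]
tool_rot: [-0.002, -0.05, 0.999, 0.001]
ft_force: [-0.0, 0.3, 0.7]
width: 0.398
grasp_force: 0.0
```

Call:
play_rows:
  moves:
    - [0,0,0,0,0,0,0.6]
    - [0,0,0,0,0,0,0.8]
    - [0,0,0,0,0,0,1]
    - [0,0,0,0,0,0,1]
    - [0,0,0,0,0,0,1]

```text
time_s: 14.2
position: [0.4177, -0.2453, 0.0022]
tool_rot: [-0.002, -0.05, 0.999, 0.001]
ft_force: [-1.0, -0.0, 2.8]
width: 0.102
grasp_force: 59.3
```

Call:
play_rows:
  moves:
    - [0,0,-1,0,0,0,1]
    - [0,0,-3,0,0,0,1]
    - [0,0,-6,0,0,0,1]
    - [0,0,-9.5,0,0,0,1]
    - [0,0,-13,0,0,0,1]

```text
time_s: 14.62
position: [0.4169, -0.245, 0.1325]
tool_rot: [-0.004, -0.05, 0.999, 0.002]
ft_force: [-0.7, -1.5, -2.9]
width: 0.102
grasp_force: 58.7
```

```bash
python3 - <<'E'
from h import *
p0=np.array([.4177,-.2453,.0022]); print("TCP in bracket at grip",(KR.T@(p0-KO)*1000).round(1))
o,p,R=state(); print(p,o['joints'].round(2),o['width'],o['grasp_force'],o['ft_force'],o['ft_torque'])
Rf=np.column_stack([-R[:,1],-R[:,0],-R[:,2]]) # bracket axes from tool (flipped)
org=p+Rf@np.array([-29,-20,-2.2])/1000
a=[];G=[]
L=dict(bracket=[0,0,0],web=[29,20,37],keyhole=[0,79,5],tongue=[0,114,5])
for cn in ("side","top"):
    im,d=viewer.camera(cn); np.savez(f"cur_{cn}.npz",im=im,d=d)
    for n,l in L.items():
        for r in finder.place_of(cn,n)[:1]: print(cn,n,round(r["confidence"],2),(Rf.T@(np.array(r["location"])-org)*1000-l).round(1))
    if cn=="top":
        a=im[130:260,180:380,::-1].copy(); a=cv2.resize(a,None,fx=4,fy=4,interpolation=cv2.INTER_CUBIC)
        P=[org+Rf@np.array(l)/1000 for l in ([0,79,5],[0,-11,5],[0,114,5],[34,102,37],[34,-62,37],[-22,-62,5],[17,128,5],[-17,128,5])]+[np.array([.4209,.1815,.05])+Rboard(-.204)@np.array(l)/1000 for l in ([0,45,13],[0,-45,13],[95,-112,0],[95,165,0],[-45,-112,0],[0,114,87])]
        for u,v in proj("top",P): cv2.circle(a,(int((u-180+.5)*4),int((v-130+.5)*4)),3,(0,0,255),1)
        cv2.imwrite("pics/h1.png",a)
E
```

```text
TCP in bracket at grip [27.1 17.6  2.2]
[ 0.41690182 -0.24499711  0.13245807] [ 0.87  0.49 -0.56  2.19  0.47  0.59  1.63] 0.10196349055802971 58.73917579650879 [-0.74765613 -1.46728458 -2.90563336] [-0.13927056 -0.04963937  0.00956745]
side bracket 0.79 [0.5 5.6 3.9]
side web 0.64 [0.3 5.2 0.9]
side keyhole 0.81 [-2.7  0.9  0.4]
side tongue 0.91 [ 3.4 -2.8 -1.2]
top bracket 0.71 [ 2.2  4.  -2.2]
top web 0.63 [3.  3.4 1.5]
top keyhole 0.58 [ 2.9  2.4 -1.7]
```

View pics/h1.png

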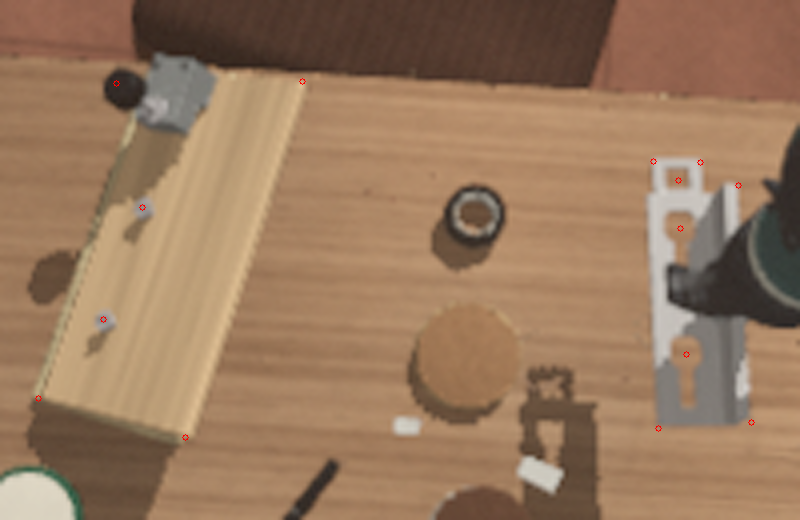

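The top overlay matches the held bracket if the grip sits at bracket y ≈ 17.5. It puts the screws about 0.6 px right of and 0.4 px below the fit. I quantify both numerically in both cameras.

```bash
python3 - <<'E'
from h import *
from scipy.optimize import minimize
o,p,R=state(); Rf=np.column_stack([-R[:,1],-R[:,0],-R[:,2]]); org=p+Rf@np.array([-29,-17.5,-2.2])/1000
N=np.array([.4209,.1815,.05]); NR=Rboard(-.204)
def box(x0,x1,y0,y1,z0,z1): return [[x,y,z] for x in (x0,x1) for y in (y0,y1) for z in (z0,z1)]
for cn in ("side","top"):
    z=np.load(f"cur_{cn}.npz"); im=z['im'].astype(float)
    viewer.camera(cn); s=finder.silhouettes(cn,"bracket")[0]; m=s["pixels"]
    F=4
    M=np.zeros((384*F,512*F),np.uint8)
    for b in (box(-22,34,-62,102,0,5),box(-17,17,102,128,0,5),box(24,34,-62,102,5,37)):
        q=proj(cn,[org+Rf@np.array(l)/1000 for l in b]); cv2.fillConvexPoly(M,cv2.convexHull(((q+.5)*F).round().astype(np.int32)),1)
    S=cv2.resize(m.astype(np.uint8),None,fx=F,fy=F,interpolation=cv2.INTER_NEAREST)
    best=max(((( S&np.roll(M,(dy,dx),(0,1))).sum()-.5*np.roll(M,(dy,dx),(0,1)).sum()*0-(S&~np.roll(M,(dy,dx),(0,1))&1).sum(),-abs(dx)-abs(dy),dx/F,dy/F) for dx in range(-16,17,2) for dy in range(-16,17,2)))
    ys,xs=np.where(m); Y,X=np.where(M); print(cn,"bracket shift px",best,"bbox sil",xs.min(),xs.max(),ys.min(),ys.max(),"pred",X.min()/F,X.max()/F,Y.min()/F,Y.max()/F,round(s["confidence"],2))
    for y in (45,-45):
        u,v=proj(cn,[N+NR@np.array([0,y,11])/1000])[0]; c0,r0=int(u)-5,int(v)-5
        w=im[r0:r0+12,c0:c0+12]; sat=w[:,:,0]-w[:,:,2]; wt=np.clip(35-sat,0,35)*(w.mean(2)>110)
        gy,gx=np.mgrid[r0:r0+12,c0:c0+12]; print("  screw",y,"pred",(round(u,1),round(v,1)),"obs",round((gx*wt).sum()/wt.sum(),2),round((gy*wt).sum()/wt.sum(),2),"n",(wt>5).sum())
E
```

```text
side bracket shift px (np.float64(9016.0), 0, 0.0, 0.0) bbox sil 325 347 183 224 pred 324.75 348.25 180.75 225.0 0.96
  screw 45 pred (np.float64(212.8), np.float64(199.8)) obs 213.54 199.83 n 13
  screw -45 pred (np.float64(200.8), np.float64(216.9)) obs 201.63 217.19 n 10
top bracket shift px (np.float64(16726.0), -6, -1.0, -0.5) bbox sil 341 367 170 235 pred 341.5 367.75 169.75 236.25 0.76
  screw 45 pred (np.float64(215.4), np.float64(181.6)) obs 215.44 181.68 n 18
  screw -45 pred (np.float64(205.7), np.float64(209.7)) obs 205.75 209.96 n 18
```

```bash
cat >> h.py <<'E'
BO=np.array([0.4207,0.1805,.05]); BR=Rboard(-.204); TB=rz(tool(BR),np.pi)
def bt(loc): return BO+BR@(np.array(loc)+np.array([29,17.5,2.2]))/1000   # TCP for bracket origin at board loc
def where():
    o,p,R=state(); Rf=np.column_stack([-R[:,1],-R[:,0],-R[:,2]]); org=p-Rf@np.array([29,17.5,2.2])/1000
    print("bracket in board",(BR.T@(org-BO)*1000).round(1),"rotvec",Rn.from_matrix(BR.T@Rf).as_rotvec().round(3),"F board",(BR.T@o['ft_force']).round(1),"w",round(o['width'],3),"g",round(o['grasp_force'],1),"t",o['time_s'],"j",o['joints'].round(2))
E
python3 - <<'E'
from h import *
where(); o,p,R=state(); r=Rn.from_matrix(R.T@TB).as_rotvec()
W=[np.array([.46,-.10,.23]),np.array([.475,.06,.27]),bt([0,-50,70])]; fr=[.1,.55,1]; a=0; print(W[2])
for w,f in zip(W,fr):
    print((R.T@(w-p)*100).round(1), (r*(f-a)).round(3)); R=R@Rn.from_rotvec(r*(f-a)).as_matrix(); p=w; a=f
E
```

```text
bracket in board [ 382.    58.4 -128.6] rotvec [0.074 0.522 0.299] F board [-0.7 -0.1 -2.7] w 0.104 g 58.7 t 15.3167 j [ 0.86  0.49 -0.56  2.19  0.47  0.58  1.62]
[0.3910994  0.19784158 0.12702703]
[-5.6 14.1 -9.8] [0.052 0.007 0.03 ]
[-2.6 15.6 -4.8] [0.235 0.033 0.135]
[ 9.  16.8 10.2] [0.235 0.033 0.135]
```

Call:
play_rows:
  moves:
    - [-1.1,2.4,-2.4,0.01,0.001,0.006,1]
    - [-2.2,5.0,-4.8,0.02,0.003,0.012,1]
    - [-3.4,8,-7,0.031,0.004,0.018,1]
    - [-4.5,11,-8.8,0.042,0.006,0.024,1]
    - [-5.6,14.1,-9.8,0.052,0.007,0.03,1]

```text
time_s: 15.73
position: [0.4617, -0.0986, 0.2324]
tool_rot: [-0.003, -0.035, 0.999, -0.026]
ft_force: [0.9, -0.8, -3.6]
width: 0.104
grasp_force: 59.3
```

Call:
play_rows:
  moves:
    - [-0.5,3.1,-1,0.047,0.007,0.027,1]
    - [-1,6.2,-1.9,0.094,0.013,0.054,1]
    - [-1.6,9.4,-2.9,0.141,0.02,0.081,1]
    - [-2.1,12.5,-3.8,0.188,0.026,0.108,1]
    - [-2.6,15.6,-4.8,0.235,0.033,0.135,1]

```text
time_s: 16.15
position: [0.4751, 0.0614, 0.2707]
tool_rot: [-0.015, 0.033, 0.989, -0.144]
ft_force: [1.7, 1.0, -3.0]
width: 0.109
grasp_force: 59.3
```

```bash
python3 - <<'E'
from h import *
where(); print(delta(bt([0,-38,70]),TB))
E
```

```text
bracket in board [175.5  56.2 141.9] rotvec [0.035 0.233 0.132] F board [-2.6  1.5 -2. ] w 0.109 g 59.3 t 16.15 j [ 0.12  0.33 -0.64  2.03  0.49  1.08  0.71]
(array([ 7.84, 16.47, 10.25]), array([0.233, 0.035, 0.132]))
```

Call:
play_rows:
  moves:
    - [2.5,2.5,1,0.05,0.007,0.027,1]
    - [5,5,2,0.1,0.014,0.054,1]
    - [7.8,7.5,3,0.15,0.021,0.081,1]
    - [7.8,10.5,4,0.2,0.03,0.108,1]
    - [7.8,13.5,5.5,0.233,0.035,0.132,1]

```text
time_s: 16.57
position: [0.4026, 0.1815, 0.1805]
tool_rot: [-0.025, 0.097, 0.961, -0.257]
ft_force: [1.8, 0.2, -2.0]
width: 0.105
grasp_force: 59.4
```

```bash
python3 - <<'E'
from h import *
where()
for z in (45,20): print(delta(bt([0,-34,z]),TB))
E
```

```text
bracket in board [ 38.6 -35.5 109.5] rotvec [0.003 0.002 0.003] F board [-1.5  1.8 -1.4] w 0.105 g 59.4 t 16.5667 j [-0.3   0.55 -0.6   2.06  0.57  1.19  0.09]
(array([-0.14,  3.84,  6.45]), array([0.002, 0.003, 0.003]))
(array([-0.14,  3.84,  8.95]), array([0.002, 0.003, 0.003]))
```

Call:
play_rows:
  moves:
    - [-0.1,1.5,2.5,0.002,0.003,0.003,1]
    - [-0.1,3,5,0.002,0.003,0.003,1]
    - [-0.1,3.8,7,0.002,0.003,0.003,1]
    - [-0.1,3.8,8.5,0.002,0.003,0.003,1]
    - [-0.1,3.8,8.9,0.002,0.003,0.003,1]

```text
time_s: 16.98
position: [0.401, 0.1662, 0.0826]
tool_rot: [-0.029, 0.099, 0.96, -0.259]
ft_force: [-0.1, -1.0, -2.9]
width: 0.102
grasp_force: 59.3
```

```bash
python3 - <<'E'
from h import *
where()
for z in (20,1.5): print(delta(bt([0,-34,z]),TB))
for cn in ("side","top"):
    viewer.camera(cn)
    for n,l in dict(screw_far=[0,45,13],keyhole=[0,79,5],tongue=[0,114,5],bracket=[0,0,0]).items():
        for r in finder.place_of(cn,n)[:1]: print(cn,n,round(r["confidence"],2),(BR.T@(np.array(r["location"])-BO)*1000-l).round(1))
E
```

```text
bracket in board [  2.9 -33.9  17. ] rotvec [-0.006 -0.003  0.   ] F board [-0.6  0.1 -3. ] w 0.102 g 59.3 t 16.9833 j [-0.33  0.7  -0.54  2.12  0.7   1.04 -0.04]
(array([ 0.01,  0.28, -0.3 ]), array([-0.003, -0.006,  0.   ]))
(array([-0.  ,  0.29,  1.55]), array([-0.003, -0.006,  0.   ]))
top bracket 0.42 [  3.1 -30.   21.9]
```

Call:
play_rows:
  moves:
    - [0,0,0,0,0,0,1]
    - [0,0,0,0,0,0,1]
    - [0,0,0,0,0,0,1]

```text
time_s: 17.73
position: [0.4022, 0.1674, 0.0848]
tool_rot: [-0.028, 0.099, 0.961, -0.257]
ft_force: [0.4, 0.5, -3.1]
width: 0.107
grasp_force: 59.3
```

```bash
python3 - <<'E'
from h import *
where(); print(delta(bt([0,-34,1.5]),TB))
E
```

```text
bracket in board [  2.7 -32.9  19.8] rotvec [-0.003 -0.    -0.001] F board [-2.   0.3 -2.4] w 0.107 g 59.3 t 17.7333 j [-0.33  0.7  -0.54  2.12  0.7   1.04 -0.03]
(array([0.1 , 0.28, 1.82]), array([-0.   , -0.003, -0.001]))
```

Call:
play_rows:
  moves:
    - [0.1,0.28,0,0,-0.003,0,1]
    - [0.1,0.28,0.3,0,-0.003,0,1]
    - [0.1,0.28,0.6,0,-0.003,0,1]
    - [0.1,0.28,0.9,0,-0.003,0,1]
    - [0.1,0.28,1.0,0,-0.003,0,1]

```text
time_s: 18.15
position: [0.4003, 0.1644, 0.0742]
tool_rot: [-0.027, 0.099, 0.961, -0.258]
ft_force: [-0.7, -0.2, -3.2]
width: 0.102
grasp_force: 59.3
```

```bash
python3 - <<'E'
from h import *
where(); print(delta(bt([0,-34,1.5]),TB))
E
```

```text
bracket in board [  0.3 -34.2   8.8] rotvec [-0.001 -0.001 -0.001] F board [-1.3 -0.6 -2.9] w 0.102 g 59.3 t 18.15 j [-0.34  0.72 -0.53  2.13  0.71  1.02 -0.05]
(array([-0.02,  0.04,  0.73]), array([-0.001, -0.001, -0.001]))
```

Call:
play_rows:
  moves:
    - [0,0,0.2,0,0,0,1]
    - [0,0,0.4,0,0,0,1]
    - [0,0,0.6,0,0,0,1]
    - [0,0,0.7,0,0,0,1]
    - [0,0,0.7,0,0,0,1]

```text
time_s: 18.57
position: [0.3998, 0.1614, 0.0685]
tool_rot: [-0.027, 0.099, 0.961, -0.258]
ft_force: [-0.4, 0.2, -3.1]
width: 0.106
grasp_force: 59.3
```

```bash
python3 - <<'E'
from h import *
where(); print(delta(bt([0,-20,1.5]),TB))
E
```

```text
bracket in board [  0.1 -34.1   2.3] rotvec [-0.001 -0.001 -0.001] F board [-1.6 -0.4 -2.6] w 0.106 g 59.3 t 18.5667 j [-0.34  0.72 -0.52  2.13  0.72  1.01 -0.06]
(array([-1.41,  0.01,  0.08]), array([-0.001, -0.001, -0.001]))
```

Call:
play_rows:
  moves:
    - [0,0,0.1,0,0,0,1]
    - [0,0,0.2,0,0,0,1]
    - [0,0,0.2,0,0,0,1]

```text
time_s: 18.82
position: [0.3997, 0.1607, 0.0668]
tool_rot: [-0.026, 0.099, 0.961, -0.258]
ft_force: [-0.0, 0.4, -2.3]
width: 0.103
grasp_force: 59.4
```

```bash
python3 - <<'E'
from h import *
where()
E
```

```text
bracket in board [ -0.1 -34.    0.6] rotvec [-0.    -0.    -0.001] F board [-1.4 -0.1 -1.8] w 0.103 g 59.4 t 18.8167 j [-0.34  0.73 -0.52  2.14  0.73  1.   -0.06]
```

Call:
play_rows:
  moves:
    - [0,0,0.1,0,0,0,1]
    - [0,0,0.15,0,0,0,1]
    - [0,0,0.15,0,0,0,1]

```text
time_s: 19.07
position: [0.3998, 0.1606, 0.0665]
tool_rot: [-0.026, 0.099, 0.961, -0.258]
ft_force: [0.2, 1.2, 4.2]
width: 0.1
grasp_force: 60.5
```

```bash
python3 - <<'E'
from h import *
where()
E
```

```text
bracket in board [ -0.2 -33.8   0.2] rotvec [ 0.001 -0.    -0.002] F board [ 1.1 -0.   4.3] w 0.1 g 60.5 t 19.0667 j [-0.34  0.73 -0.52  2.14  0.73  1.   -0.07]
```

Face contact comes at fitted z ≈ 0.3 mm, so the plate is on the board. I lift 2 mm and slide.

Call:
play_rows:
  moves:
    - [0,0,-0.2,0,0,0,1]
    - [-0.3,0,-0.2,0,0,0,1]
    - [-0.6,0,-0.2,0,0,0,1]
    - [-0.9,0,-0.2,0,0,0,1]
    - [-1.2,0,-0.2,0,0,0,1]

```text
time_s: 19.48
position: [0.4119, 0.1581, 0.0672]
tool_rot: [-0.026, 0.099, 0.961, -0.258]
ft_force: [1.0, -0.4, -3.0]
width: 0.105
grasp_force: 59.4
```

```bash
python3 - <<'E'
from h import *
where(); print(delta(bt([0,0,1]),TB))
E
```

```text
bracket in board [  0.1 -21.6   0.8] rotvec [-0.001 -0.001 -0.002] F board [-1.4  1.1 -2.7] w 0.105 g 59.4 t 19.4833 j [-0.33  0.73 -0.52  2.12  0.73  1.01 -0.04]
(array([-2.16,  0.01, -0.02]), array([-0.001, -0.001, -0.002]))
```

Call:
play_rows:
  moves:
    - [-0.3,0,0,0,0,0,1]
    - [-0.7,0,0,0,0,0,1]
    - [-1.1,0,0,0,0,0,1]
    - [-1.5,0,0,0,0,0,1]
    - [-1.8,0,0,0,0,0,1]

```text
time_s: 19.9
position: [0.4298, 0.1547, 0.0673]
tool_rot: [-0.026, 0.099, 0.961, -0.258]
ft_force: [1.0, -0.0, -3.0]
width: 0.104
grasp_force: 59.4
```

```bash
python3 - <<'E'
from h import *
where(); print(delta(bt([0,0,1]),TB))
E
```

```text
bracket in board [-0.1 -3.3  1.1] rotvec [-0.    -0.    -0.002] F board [-1.7  1.  -2.6] w 0.104 g 59.4 t 19.9 j [-0.31  0.74 -0.51  2.09  0.74  1.03 -0.01]
(array([-0.34, -0.  ,  0.01]), array([-0.   , -0.   , -0.002]))
```

Call:
play_rows:
  moves:
    - [-0.15,0,0,0,0,0,1]
    - [-0.3,0,0,0,0,0,1]
    - [-0.4,0,0,0,0,0,1]
    - [-0.5,0,0,0,0,0,1]
    - [-0.5,0,0,0,0,0,1]

```text
time_s: 20.32
position: [0.4341, 0.1538, 0.0674]
tool_rot: [-0.026, 0.099, 0.961, -0.258]
ft_force: [-0.1, -0.1, -2.4]
width: 0.107
grasp_force: 59.4
```

```bash
python3 - <<'E'
from h import *
where()
E
```

```text
bracket in board [-0.1  1.1  1.1] rotvec [-0.    -0.    -0.001] F board [-1.1 -0.  -2.1] w 0.107 g 59.4 t 20.3167 j [-0.3   0.74 -0.51  2.08  0.74  1.03 -0.  ]
```

Call:
play_rows:
  moves:
    - [-0.1,0,0,0,0,0,1]
    - [-0.2,0,0,0,0,0,1]
    - [-0.3,0,0,0,0,0,1]
    - [-0.3,0,0,0,0,0,1]

```text
time_s: 20.65
position: [0.4356, 0.1535, 0.0672]
tool_rot: [-0.028, 0.099, 0.961, -0.258]
ft_force: [-3.7, 0.8, -2.9]
width: 0.109
grasp_force: 59.5
```

```bash
python3 - <<'E'
from h import *
where()
E
```

```text
bracket in board [-0.1  2.5  1. ] rotvec [-0.002 -0.    -0.   ] F board [-1.5 -3.7 -2.5] w 0.109 g 59.5 t 20.65 j [-0.3   0.74 -0.51  2.08  0.74  1.03  0.  ]
```

Call:
play_rows:
  moves:
    - [0.15,0,0,0,0,0,1]
    - [0.25,0,0.1,0,0,0,1]
    - [0.25,0,0.15,0,0,0,1]
    - [0.25,0,0.15,0,0,0,1]

```text
time_s: 20.98
position: [0.4352, 0.1533, 0.0665]
tool_rot: [-0.026, 0.099, 0.961, -0.257]
ft_force: [1.5, 1.3, 1.5]
width: 0.101
grasp_force: 60.2
```

```bash
python3 - <<'E'
from h import *
where()
E
```

```text
bracket in board [-0.2  2.3  0.2] rotvec [ 0.001  0.    -0.002] F board [-0.6  1.2  2.1] w 0.101 g 60.2 t 20.9833 j [-0.3   0.74 -0.51  2.08  0.74  1.03 -0.  ]
```

Call:
play_rows:
  moves:
    - [0.1,0,0,0,0,0,1]
    - [0.1,0,0,0,0,0,1]
    - [0.1,0,0,0,0,0,0.4]
    - [0.1,0,0,0,0,0,-0.3]
    - [0.1,0,0,0,0,0,-1]

```text
time_s: 21.4
position: [0.4329, 0.1526, 0.066]
tool_rot: [-0.027, 0.099, 0.961, -0.258]
ft_force: [0.0, -0.3, 0.4]
width: 0.521
grasp_force: 0.0
```

```bash
python3 - <<'E'
from h import *
where()
E
```

```text
bracket in board [ 0.5  0.1 -0.8] rotvec [-0.001 -0.001 -0.001] F board [0.4 0.1 0.2] w 0.521 g 0.0 t 21.4 j [-0.3   0.74 -0.51  2.09  0.74  1.03 -0.01]
```

Call:
play_rows:
  moves:
    - [0,0,0,0,0,0,-1]
    - [0,0,0,0,0,0,-1]
    - [0,0,-1,0,0,0,-1]
    - [0,0,-3,0,0,0,-1]
    - [0,0,-6,0,0,0,-1]

```text
time_s: 21.82
position: [0.4382, 0.1807, 0.1179]
tool_rot: [-0.028, 0.099, 0.96, -0.26]
ft_force: [1.2, 0.2, -0.7]
width: 1.0
grasp_force: 0.0
```

Call:
play_rows:
  moves:
    - [0,0,-3,0,0,0,-0.5]
    - [0,0,-6.5,0,0,0,0]
    - [-2.5,1,-7.5,0,0,0,1]
    - [-5.5,1,-7.5,0,0,0,1]
    - [-8,1,-7.5,0,0,0,1]

```text
time_s: 22.23
position: [0.5291, 0.2133, 0.1799]
tool_rot: [-0.025, 0.098, 0.961, -0.256]
ft_force: [-0.6, -0.1, 0.1]
width: 0.301
grasp_force: 0.0
```

```bash
python3 - <<'E'
from h import *
o,p,R=state(); print((BR.T@(p-BO)*1000).round(1),o['width'],o['joints'].round(2))
for z in (105,80): print(delta(BO+BR@np.array([1,114,z])/1000,TB))
for cn in ("side","top"):
    viewer.camera(cn)
    for n,l in dict(bracket=[0,0,0],web=[29,20,37],keyhole=[0,79,5],tongue=[0,114,5],knob_top=[0,114,87]).items():
        for r in finder.place_of(cn,n)[:1]: print(cn,n,round(r["confidence"],2),(BR.T@(np.array(r["location"])-BO)*1000-l).round(1))
E
```

```text
[ 18.1  99.5 139.5] 0.3008031188998244 [-0.28  0.68 -0.55  1.78  0.62  1.32  0.23]
(array([-1.44,  1.7 ,  3.46]), array([ 0.003,  0.003, -0.   ]))
(array([-1.43,  1.69,  5.96]), array([ 0.003,  0.003, -0.   ]))
side bracket 0.64 [-1.   0.8  0.4]
side web 0.75 [-0.3  0.8  0. ]
side knob_top 0.59 [ 0.6  1.8 -3.7]
top web 0.7 [1.2 3.4 2.1]
```

Bracket seen at home within about 1 mm. Now the knob: shut fingers, over its top, push in.

Call:
play_rows:
  moves:
    - [-0.5,0.6,0.5,0,0,0,1]
    - [-1,1.2,1.5,0,0,0,1]
    - [-1.4,1.7,2.5,0,0,0,1]
    - [-1.4,1.7,3.5,0,0,0,1]
    - [-1.4,1.7,4.5,0,0,0,1]

```text
time_s: 23.25
position: [0.5391, 0.2, 0.1287]
tool_rot: [-0.027, 0.099, 0.961, -0.258]
ft_force: [0.1, -0.2, -0.4]
width: 0.003
grasp_force: 0.0
```

Call:
play_rows:
  moves:
    - [0,0,0.4,0,0,0,1]
    - [0,0,0.8,0,0,0,1]
    - [0,0,1.2,0,0,0,1]
    - [0,0,1.6,0,0,0,1]
    - [0,0,1.8,0,0,0,1]

```text
time_s: 23.67
position: [0.5374, 0.1927, 0.1158]
tool_rot: [-0.026, 0.099, 0.961, -0.257]
ft_force: [-1.0, 1.0, 6.6]
width: -0.004
grasp_force: 3.1
```

```bash
python3 - <<'E'
from h import *
o,p,R=state(); print((BR.T@(p-BO)*1000).round(1),o['width'],(BR.T@o['ft_force']).round(1),o['time_s'])
E
```

```text
[  2.1 111.9  74.8] -0.003709754489563414 [ 2.6 -1.2  6.1] 23.6667
```

Contact is near z 75–78 with 6–7 N, as expected. I keep pushing in small steps.

Call:
play_rows:
  moves:
    - [-0.1,0.1,0.4,0,0,0,1]
    - [-0.1,0.1,0.8,0,0,0,1]
    - [-0.1,0.1,1.2,0,0,0,1]
    - [-0.1,0.1,1.5,0,0,0,1]
    - [-0.1,0.1,1.6,0,0,0,1]

```text
time_s: 24.08
position: [0.5373, 0.1856, 0.1016]
tool_rot: [-0.026, 0.099, 0.961, -0.258]
ft_force: [0.7, 3.0, 9.9]
width: -0.003
grasp_force: 5.3
```

```bash
python3 - <<'E'
from h import *
o,p,R=state(); print((BR.T@(p-BO)*1000).round(1),o['width'],(BR.T@o['ft_force']).round(1),o['time_s'])
E
```

```text
[  1.1 113.1  59. ] -0.003450798448751391 [ 2.3  0.1 10.1] 24.0833
```

Call:
play_rows:
  moves:
    - [0,0,0.2,0,0,0,1]
    - [0,0,0.4,0,0,0,1]
    - [0,0,0.4,0,0,0,1]
    - [0,0,0.4,0,0,0,1]

```text
time_s: 24.42
position: [0.5374, 0.1856, 0.1015]
tool_rot: [-0.025, 0.099, 0.961, -0.257]
ft_force: [-2.0, 4.9, 21.3]
width: 0.002
grasp_force: 10.2
```

```bash
python3 - <<'E'
from h import *
o,p,R=state(); print((BR.T@(p-BO)*1000).round(1),(BR.T@o['ft_force']).round(1))
E
```

```text
[  0.9 113.2  58.9] [ 6.8 -2.9 20.6]
```

Solid stop at the same height as at the start, so the knob is in. I retreat clear and look.

Call:
play_rows:
  moves:
    - [0,0,-1,0,0,0,1]
    - [0,0,-3,0,0,0,1]
    - [0,0,-6,0,0,0,1]
    - [0,0,-9,0,0,0,1]
    - [0,0,-12,0,0,0,1]

```text
time_s: 24.83
position: [0.5488, 0.2418, 0.2017]
tool_rot: [-0.027, 0.099, 0.961, -0.258]
ft_force: [-0.2, -0.2, -0.2]
width: -0.001
grasp_force: 0.0
```

Call:
play_rows:
  moves:
    - [0,-3,-2,0,0,0,1]
    - [0,-6.5,-3,0,0,0,1]
    - [0,-10,-3,0,0,0,1]
    - [0,-14,-3,0,0,0,1]
    - [0,-18,-3,0,0,0,1]

```text
time_s: 25.25
position: [0.5197, 0.1027, 0.3175]
tool_rot: [-0.026, 0.099, 0.961, -0.258]
ft_force: [1.0, -0.5, -0.5]
width: -0.002
grasp_force: 0.0
```

Call:
play_rows:
  moves:
    - [0,-4,0,0,0,0,1]
    - [0,-8,0,0,0,0,1]
    - [0,-12,0,0,0,0,1]
    - [0,-15,0,0,0,0,1]
    - [0,-15,0,0,0,0,1]

```text
time_s: 25.67
position: [0.4929, -0.0298, 0.3954]
tool_rot: [-0.025, 0.104, 0.96, -0.26]
ft_force: [0.7, -0.0, -0.4]
width: 0.003
grasp_force: 0.0
```

```bash
python3 - <<'E'
from h import *
o,p,R=state(); print(p,o['ft_force'].round(1),o['time_s'])
a=[]
for cn in ("side","top"):
    im,d=viewer.camera(cn)
    for n,l in dict(bracket=[0,0,0],web=[29,20,37],keyhole=[0,79,5],knob_top=[0,114,67],lid_tan=None,black_tape=None,double_tape=None).items():
        for r in finder.place_of(cn,n)[:1]: print(cn,n,round(r["confidence"],2),(BR.T@(np.array(r["location"])-BO)*1000-l).round(1) if l else np.round(r["location"],3))
    u0,v0=(180,160) if cn=="side" else (185,140)
    a.append(cv2.resize(im[v0:v0+90,u0:u0+80,::-1],None,fx=5,fy=5,interpolation=cv2.INTER_CUBIC))
cv2.imwrite("pics/end.png",np.hstack(a))
E
```

```text
[ 0.49290803 -0.02978265  0.39537599] [ 0.7 -0.  -0.4] 25.6667
side bracket 0.86 [2.6 2.5 1.6]
side web 0.63 [ 1.9  1.6 -0. ]
side keyhole 0.84 [1.6 1.  1.6]
side knob_top 0.41 [-0.6  1.5 -0.2]
side lid_tan 0.85 [ 0.388 -0.082  0.005]
side black_tape 0.43 [ 0.498 -0.071 -0.002]
side double_tape 0.62 [0.342 0.387 0.002]
top bracket 0.79 [-1.2  2.2  3.9]
top web 0.62 [-1.   1.5  1.9]
top keyhole 0.59 [2.2 1.4 0.8]
top knob_top 0.64 [-2.8  1.4  1.6]
top double_tape 0.56 [ 0.343  0.384 -0.002]
```

View pics/end.png

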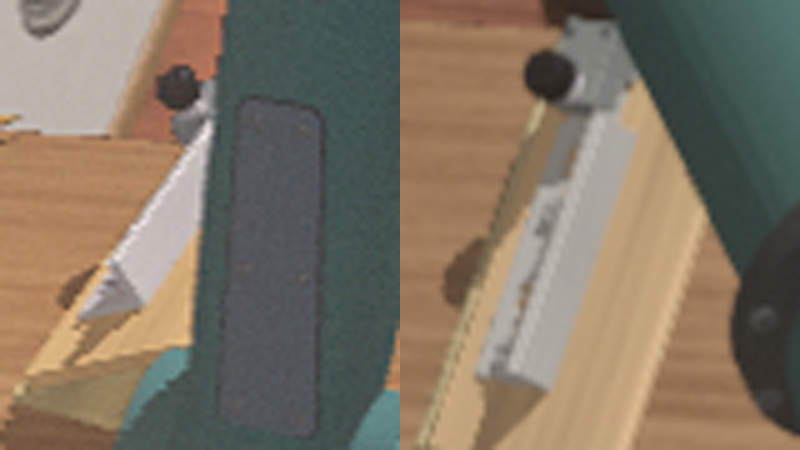

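The final crop shows the bracket along the board, at top-crop (555,250), with its tongue under the housing and the knob in at (550,75). The networks put the knob top at its "in" height, and the tan lid, black tape and double tape have not moved.

```bash
python3 -c "
from station import ticket
print(ticket.hand_in())"
```

```text
the job is handed in; nothing more can be done
None
```

I pulled the knob out, slid the bracket home on the screws, pushed the knob back in to lock it and handed the job in at about 26 s; the last camera check put the bracket within about 2–3 mm of home, with the lids and tape rolls undisturbed.

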